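# Latch the gated nest under the dial gauge

## Robot

A 6-joint arm with a two-finger parallel gripper is mounted at the origin on the work surface. World frame = base frame: x ahead of the robot, y to its left, z up, the work surface at z = 0. Lengths are in mm, angles in rad, forces in N, time in s.
With the tool pointing down it reaches from about 300 to 775 mm from the base axis. Payload 14.6 kg.
Tool frame: the origin (TCP) lies on the centre line of the jaws, within the pads' length; the fingertips stand 25 mm ahead of it and the grasp point (between the pads) lies 6 mm ahead of it; z points along the fingers, y is the line along which they close (so a half turn about z gives the same grasp; the last joint's range is limited). The gripper opens to 94 mm and grips with 3 to 60 N. Pads are 16 mm wide; open, the fingers measure 119 mm over their backs; the gripper's body (75 mm by 177 mm) begins 78 mm behind the grasp point.
Start: joints at [-1.229, 0.3, 1.521, -0, 1.321, -0.067], TCP at [218.622, -504.672, 230.446] pointing down, gripper open.
Joint ranges: [-3.03, 3.03], [-0.79, 2.21], [0.23, 2.52], [-1.04, 4.18], [0, 3.07], [-2.55, 2.55]. Speed limits (rad/s): [2.22, 2.22, 2.57, 3.14, 3.14, 3.14].

## Interface

Orientations are given as a rotation vector (axis times angle).
In Python, from cell import arm, vision gives the robot as it stands.
- The arm moves only by the shell command python3 -m jog 'ROWS' [FORCE]. ROWS is text: rows parted by semicolons, each of 5 numbers parted by spaces: the shift along the tool's x, y, z scaled (see below), then the turn about the tool's z scaled (see below), then the gripper's target within -1 to 1 (shut at 1, half-way at 0, fully open at -1). In form: tx ty tz turn jaw; .... A call has 1 to 12 rows; each row is the pose to reach, as a shift and turn from the pose commanded when the call began, along the tool's axes at that moment, turning the shorter way round; what a row does not reach only later rows make up. The controller multiplies each number of a shift by 20 cm and each number of a turn by 180 degrees. A row lasts 1/12 s, in which the tool goes at most 41.7 mm and 7.16 degrees, less where a joint would pass 70% of its speed; a pose out of reach is approached as far as the arm can. A call with a number of a shift or a turn outside -1 to 1 is refused whole. A call with a gripper value outside its range is refused whole. The fingers move at their own pace and stop on an object; FORCE is the grip in N (left out, the last holds). Time passes only in rows, so rows that repeat a pose let the fingers close. It gives the time, the measured TCP pose, the force, the opening and the grip force at its end, in the units of the state.
- arm.observe(): the state, without advancing time (a new reading comes with each control period).
- vision.capture(name): name is "scene" or "top" or "wrist"; returns (picture, depth): 384x512x3 uint8, red, green, blue; 384x512 float32, mm along the optical axis (not along the pixel's ray), 0 where there is no reading.
- vision.calibration(name): a dict with "fx", "fy", "cx", "cy" (pixels), "k1" (the pictures are not rectified: a ray, as slopes to the right and down, at radius r is drawn at 1 + k1 r^2 times it, then the intrinsics apply), "rvec" (rotation vector, rad) and "tvec" (3), from world to camera coordinates, as OpenCV has them; the wrist camera has in their place "hand_eye" (4x4, takes a point from camera to tool coordinates, whose origin is the TCP and whose axes are the flange's). Camera axes: x right, y down, z forward; pixel columns grow to the right and rows downward; lengths in mm; the calibration is good to about 2 mm. A picture is of the moment at which its call begins: read the wrist's pose just before it. calibration takes no time and is no camera call.
- arm.finish_job(): hands the job in; it is judged then, once.
The state is a dict: "time": time; "joint_positions": joint angles; "qd": joint speeds; "tau": joint torques, N m; "eef_pos": TCP position; "ee_rot": TCP orientation; "force": force on the tool from outside, world axes, zero at the start; "moment": the same for the moment, N m; "gripper_width": finger opening in mm; "gripper_force": force on a finger pad.
Only numpy, scipy, OpenCV 4.12 (cv2) and the standard library are available. Lean on these libraries where they do the work, as an engineer would, in place of code of your own. Each camera call takes 0.05 s, during which the arm holds its last target. There are 200 camera calls.

## Task

On the inspection fixture, push the upright steel post with your fingertips along the L-shaped slot: first along the long leg to the corner, which carries the brass part under the dial gauge, then round the corner to the very end of the short leg, which latches it there. Push gently, without squeezing or lifting the post, and keep off the dial gauge; leave the other things on the bench and fixture where they are. Finish with the hand clear.

Things in the scene. Friction and masses are not known exactly. Their poses are not given: they have to be found in the camera images.
- fixture: fixed grey base plate 220 (x) x 240 (y) x 15 mm; origin at the centre of its underside, z up. Carries all parts of the fixture. It stands in the left or right half of the bench with a yaw within about 25 degrees. Behind the gate plate a steel carriage with a black nest and a brass part (top 68 mm above the bench) runs along the fixture's y, between x 0 and 75 mm
- gate: aluminium gate plate on the fixture, with the fixture's origin and axes: x -108 to -20, y -110 to +35 mm, top face 40 mm above the bench. Its L-shaped slot is 18 mm wide: the long leg runs along the fixture's +y, the short leg from the far end of the long one along the fixture's +x
- post: the follower: upright round steel post, 20 mm diameter, from 46 to 90 mm above the bench; origin at its centre, 68 mm up. Below it a 12 mm pin sits in the slot (3 mm play each way). It stays upright and moves at 2 to 5 N of push; keep below 30 N at the stops. A light spring (2 to 4 N) holds it down; it could be pulled up by 25 mm, out of the slot, which must not happen
- slot_start (a point): fixed point on the slot's centre line, on the gate plate's top face: where the post's axis is at the closed end of the long leg
- slot_corner (a point): as above: the post's axis at the corner, 80 mm from slot_start along the fixture's +y
- slot_end (a point): as above: the post's axis at the end of the short leg, 32 mm from slot_corner along the fixture's +x; there the pin meets the slot's end wall
- carriage (a joint): m, how far the post has been pushed along the long leg: 0 at slot_start, 0.080 at slot_corner (stopped by the wall at 0.083; the pin enters the short leg from 0.077 to 0.083); starts anywhere from 0 to 0.02. Friction of 1 to 3 N, stays where left, no spring
- crossbar (a joint): m, how far the post has been pushed along the short leg: 0 on the long leg's centre line, stopped by the end wall at 0.032. Friction of 1 to 3 N, stays where left, no spring
- plunger (a joint): m, how far the post has been lifted: 0 when down
- gauge: dial gauge on a column, fixed to the fixture; same origin and axes as the fixture. Column at (92, 60) mm, 190 mm high; round dial 58 mm across at (25 to 45, 60) mm, 160 mm up; spindle down to 74 mm at (35, 60) mm
- foam_tray: fixed black tray block 100 x 200 x 55 mm with three pockets, on the other half of the bench from the fixture; origin at the centre of its underside
- ring_gauge: loose steel ring, 38 mm diameter, 18 mm high, lying on the free corner of the base plate beside the gate plate; origin under its centre
- plug_gauge: loose upright steel plug, 16 mm diameter with a 22 mm head, about 45 mm high, nearer to the robot than the fixture; origin at its foot
- cup: loose paper cup, 76 mm across, 95 mm high; origin under its centre
- case: loose grey instrument case 70 x 170 x 32 mm; origin under its centre
- driver: loose screwdriver lying on the bench

How it is judged:
By the outcome, as a careful person would: the job done as asked, in the order asked, and still so for the second after the job is handed in, with the robot touching nothing.
It also fails if it takes over 51 s, if anything falls off the work surface, if the arm or the gripper's body presses on something with over 40 N, if the wrist force passes 120 N, or if a joint passes its speed limit or range.

## Working session

There is one attempt and no reset: what is moved stays moved. The work goes in short steps, Python scripts to look and compute and a shell command to move; the robot and the scene stay as the last step left them, time stands still between calls to the robot, and variables do not carry over. Pictures are saved under pics/ and viewed, at most 10 in all, crops included, and the job is handed in when it is done.

```bash
mkdir -p pics; ls; cat > h.py <<'E'
import numpy as np, cv2
from scipy.spatial.transform import Rotation as R
from cell import arm, vision
def world(name,u,v,d=None,z=None,pose=None):
    c=vision.calibration(name)
    k=np.array([c["k1"],0,0,0.]);K=np.array([[c["fx"],0,c["cx"]],[0,c["fy"],c["cy"]],[0,0,1]])
    x,y=cv2.undistortPoints(np.array([[[u,v]]],float),K,k)[0,0]
    ray=np.array([x,y,1.])
    if "rvec" in c:
        M=R.from_rotvec(np.ravel(c["rvec"])).as_matrix();o=-M.T@np.ravel(c["tvec"]);r=M.T@ray
    else:
        H=np.array(c["hand_eye"]);Rt=R.from_rotvec(pose[1]).as_matrix()
        o=Rt@H[:3,3]+pose[0];r=Rt@H[:3,:3]@ray
    s=d if z is None else (z-o[2])/r[2]
    return o+s*r
E
python3 - <<'E'
from h import *
for n in("scene","top"):
    p,d=vision.capture(n);cv2.imwrite(f"pics/{n}.png",cv2.resize(p[:,:,::-1],(800,600)));np.savez(f"{n}.npz",p=p,d=d)
s=arm.observe();print(s["time"],s["eef_pos"],s["ee_rot"],s["force"],s["gripper_width"])
E
```

```text
pics
0.1 [ 218.54889313 -504.48760743  229.96171862] [-3.07520473e+00 -6.37466867e-01  2.13439871e-04] [0.01540598 0.49739917 0.35300997] 94.20742127037923
```

View pics/top.png

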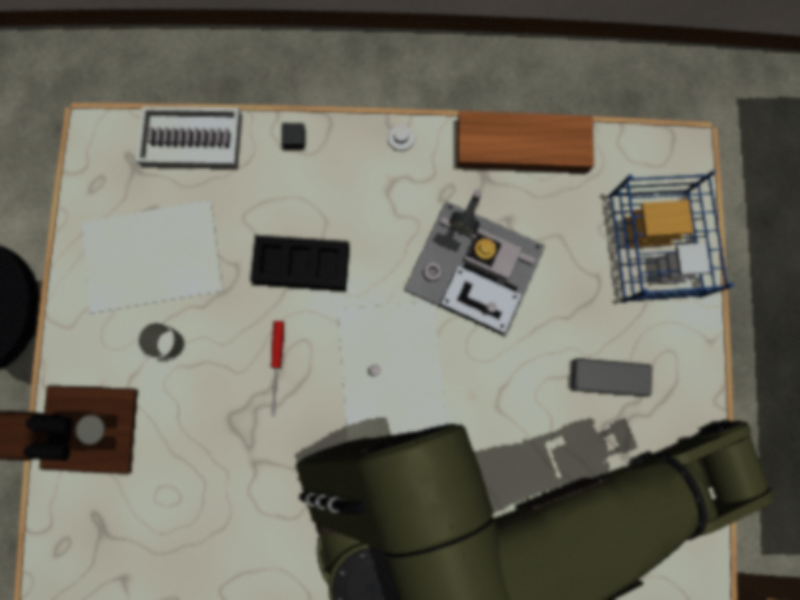

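View pics/scene.png

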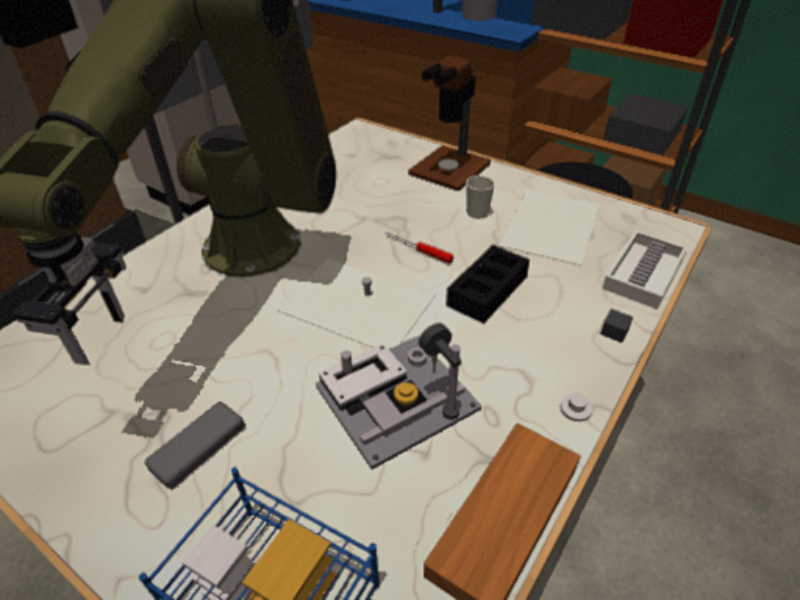

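The top view shows the fixture centred near (475,268), with its gate plate nearest the robot at (480,295). The gauge column is at about (470,205). I'll enlarge that area and read base-plate points.

```bash
python3 - <<'E'
from h import *
p=np.load("top.npz")["p"]
c=p[120:220,250:355,::-1]
cv2.imwrite("pics/crop.png",cv2.resize(c,None,fx=6,fy=6,interpolation=cv2.INTER_CUBIC)[:600])
E
```

```text
(no output)
```

View pics/crop.png

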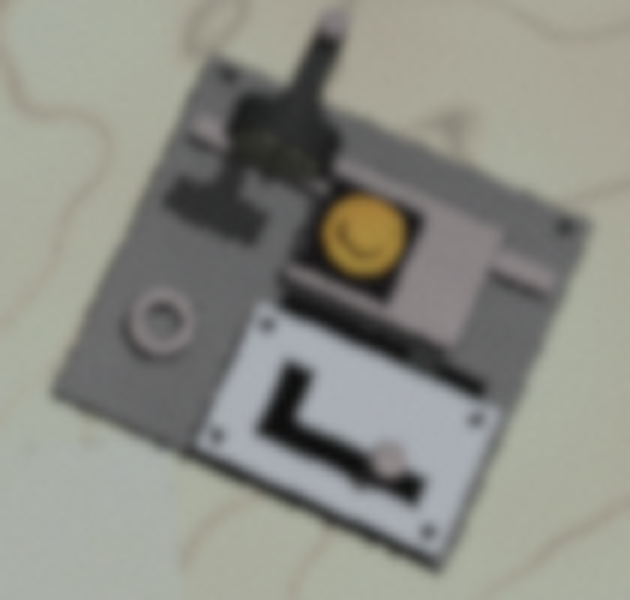

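The crop shows these features:
- Base plate corners: (210,58), (590,225) and (58,395).
- Slot: closed end at about (415,490), corner at (278,422), short-leg end at (297,372).
- Post top: (388,458).

I'll fit the fixture pose from these.

```bash
python3 - <<'E'
from h import *
f=lambda a,b,z:world("top",250+(a-2.5)/6,120+(b-2.5)/6,z=z)
# fixture axes: +x away (toward carriage), +y left
obs=[((210,58,15),(110,120)),((592,225,15),(110,-120)),((56,395,15),(-110,120)),((255,303,40),(-20,35)),((505,405,40),(-20,-110)),((195,445,40),(-108,35))]
W=np.array([f(*o[0])[:2] for o in obs]);F=np.array([o[1] for o in obs],float)
Fc=F-F.mean(0);Wc=W-W.mean(0)
th=np.arctan2((Fc[:,0]*Wc[:,1]-Fc[:,1]*Wc[:,0]).sum(),(Fc*Wc).sum())
M=np.array([[np.cos(th),-np.sin(th)],[np.sin(th),np.cos(th)]]);t=W.mean(0)-M@F.mean(0)
print("yaw",np.degrees(th),"t",t);print("res",(W-F@M.T-t).round(1))
for n,a in dict(start=(418,488,40),corner=(278,425,40),end=(299,368,40),post=(388,458,90),ring=(160,322,33),brass=(362,237,68)).items():
    w=f(*a);print(n,w.round(1),(M.T@(w[:2]-t)).round(1))
c=vision.calibration("wrist");print(np.array(c["hand_eye"]).round(3),c["fx"])
np.savez("fix.npz",M=M,t=t)
E
```

```text
yaw -22.510442300068267 t [ 592.36064137 -193.24873867]
res [[-3.9 -0.8]
 [-3.   1.7]
 [ 0.8 -2.3]
 [ 0.8  2.7]
 [ 3.5 -2.1]
 [ 1.8  0.7]]
start [ 487.7 -241.3   40. ] [-78.2 -84.5]
corner [ 520.2 -164.2   40. ] [-77.8  -0.7]
end [ 552.4 -175.3   40. ] [-43.8   1.3]
post [ 496.2 -217.1   90. ] [-79.7 -58.9]
ring [577.2 -98.7  33. ] [-50.2  81.5]
brass [ 620.6 -205.7   68. ] [30.8 -0.7]
[[ 2.00000e-03 -9.72000e-01 -2.34000e-01  6.77540e+01]
 [ 1.00000e+00  2.00000e-03  0.00000e+00  3.00000e-01]
 [ 0.00000e+00 -2.34000e-01  9.72000e-01 -1.54028e+02]
 [ 0.00000e+00  0.00000e+00  0.00000e+00  1.00000e+00]] 323.68609800409246
```

```bash
cat >> h.py <<'E'
def go(fx,fy,z,head=157.49):
    "rows numbers from current pose to a fixture-frame target, tool x heading head (deg, world)"
    f=np.load("fix.npz");s=arm.observe();T=R.from_rotvec(s["ee_rot"]).as_matrix()
    w=np.r_[f["M"]@[fx,fy]+f["t"],z]
    h=np.degrees(np.arctan2(T[1,0],T[0,0]))
    dt=-((head-h+180)%360-180)  # tool z points down
    print("t",s["time"],"fix now",(f["M"].T@(s["eef_pos"][:2]-f["t"])).round(1),"z",round(s["eef_pos"][2],1),"head",h.round(2),"| shift",(T.T@(w-s["eef_pos"])/200).round(4),"turn",round(dt/180,4),"F",np.round(s["force"],1),"w",round(s["gripper_width"],1))
E
python3 -c "
from h import *
go(-78,-99,230)"
```

```text
t 0.1 fix now [-226.2 -430.6] z 230.0 head 23.42 | shift [ 1.7067e+00 -6.2100e-01  6.0000e-04] turn -0.7448 F [0.  0.5 0.4] w 94.2
```

```bash
python3 -m jog '0.85 -0.31 0 -0.37 1;0.85 -0.31 0 -0.37 1;0.85 -0.31 0 -0.37 1;0.85 -0.31 0 -0.37 1;0.85 -0.31 0 -0.37 1;0.85 -0.31 0 -0.37 1;0.85 -0.31 0 -0.37 1;0.85 -0.31 0 -0.37 1;0.85 -0.31 0 -0.37 1;0.85 -0.31 0 -0.37 1;0.85 -0.31 0 -0.37 1;0.85 -0.31 0 -0.37 1'; python3 -c "
from h import *
go(-78,-99,220)"
```

```text
time: 1.1
eef_pos: [349.9, -380.1, 230.2]
ee_rot: [-2.223, -2.22, -0.0]
force: [0.1, -0.0, 0.1]
gripper_width: 17.4
gripper_force: 0.0
t 1.1 fix now [-152.4 -265.4] z 230.2 head 89.92 | shift [0.6273 0.6614 0.0513] turn -0.3754 F [ 0.1 -0.   0.1] w 17.4
```

```bash
python3 -m jog '0.627 0.661 0.05 -0.375 1;0.627 0.661 0.05 -0.375 1;0.627 0.661 0.05 -0.375 1;0.627 0.661 0.05 -0.375 1;0.627 0.661 0.05 -0.375 1;0.627 0.661 0.05 -0.375 1;0.627 0.661 0.05 -0.375 1;0.627 0.661 0.05 -0.375 1;0.627 0.661 0.05 -0.375 1;0.627 0.661 0.05 -0.375 1;0.627 0.661 0.05 -0.375 1;0.627 0.661 0.05 -0.375 1'; python3 -c "
from h import *
go(-78,-99,120)
s=arm.observe();p,d=vision.capture('wrist')
np.savez('w1.npz',p=p,d=d,pos=s['eef_pos'],rot=s['ee_rot'])
cv2.imwrite('pics/w1.png',cv2.resize(p[:,:,::-1],(800,600)))"
```

```text
time: 2.1
eef_pos: [482.1, -254.7, 220.3]
ee_rot: [-0.618, -3.08, -0.0]
force: [1.0, 0.2, -0.2]
gripper_width: 0.1
gripper_force: 0.0
t 2.1 fix now [-78.3 -99. ] z 220.3 head 157.32 | shift [-1.900e-03  1.000e-04  5.016e-01] turn -0.0009 F [ 1.   0.2 -0.2] w 0.1
```

View pics/w1.png

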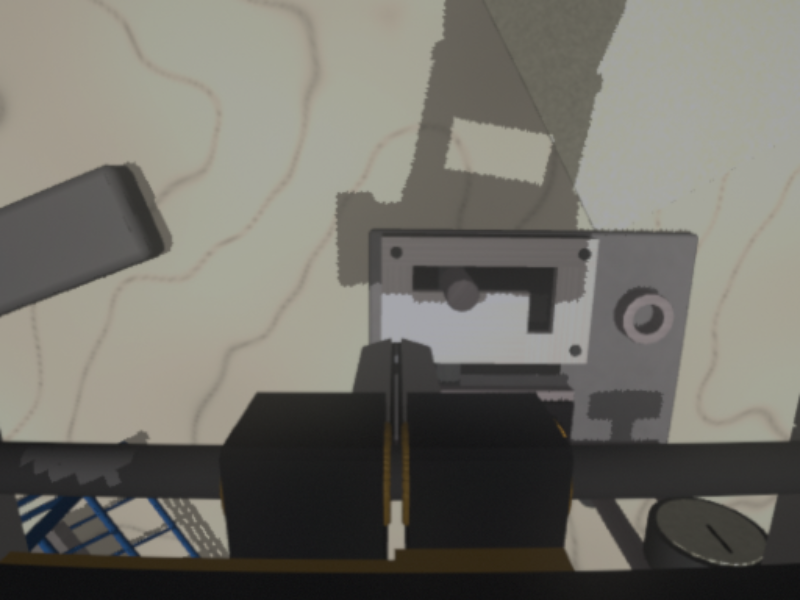

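The wrist view shows the post top at about (462,290). The slot spans x 413–556 px with its outer edge at y 267, and the short leg spans x 528–556 px and ends at y 332. The gate's near-right corner is at (600,237) and its far-right corner at (587,363).

```bash
python3 - <<'E'
from h import *
z=np.load("w1.npz");f=np.load("fix.npz");M,t=f["M"],f["t"]
pose=(z["pos"],z["rot"])
for n,a in dict(slotL=(413,267,40),slotR=(557,267,40),endL=(528,332,40),endR=(553,332,40),cNR=(600,238,40),cFR=(587,363,40),cNL=(383,237,40),post=(462,290,90),ring=(645,318,33),baseNR=(697,234,15),baseNL=(370,232,15)).items():
    w=world("wrist",a[0]*.64-.2,a[1]*.64-.2,z=a[2],pose=pose);print(n,w.round(1),(M.T@(w[:2]-t)).round(1))
d=z["d"];print(d[180:190:3,290:300:3])
u,v=462,290
w=world("wrist",u*.64,v*.64,d=float(np.median(d[183:189,292:299])),pose=pose);print(w,M.T@(w[:2]-t))
E
```

```text
slotL [ 478.2 -240.6   40. ] [-87.3 -87.4]
slotR [ 515.4 -150.9   40. ] [-87.3   9.6]
endL [ 551.1 -184.1   40. ] [-41.6  -7.3]
endR [ 557.9 -167.9   40. ] [-41.6  10.2]
cNR [ 507.8 -117.9   40. ] [-106.9   37.2]
cFR [ 589.1 -152.7   40. ] [-18.5  36.2]
cNL [ 452.  -251.3   40. ] [-107.4 -107.4]
post [ 492.8 -217.8   90. ] [-82.6 -60.8]
ring [ 576.5 -102.4   33. ] [-49.5  77.9]
baseNR [538.7 -42.5  15. ] [-107.3  118.7]
baseNL [ 447.6 -260.1   15. ] [-108.1 -117.2]
[[292.6293  290.28427 290.3438  290.15662]
 [291.35776 291.05167 291.3742  290.5885 ]
 [291.57706 291.92297 292.29736 291.1856 ]
 [292.40427 291.4887  292.5069  291.27258]]
[ 493.061179   -217.7024557    89.93676551] [-82.37166399 -60.60756121]
```

Both cameras agree: corner at about (-78, 0) and post at about (-80, -60) in the fixture frame. I'll descend behind the post until the fingertips are at about 60 mm.

```bash
python3 -m jog '0 0 0.2 0 1;0 0 0.4 0 1;0 0 0.55 0 1;0 0 0.68 0 1;0 0 0.68 0 1;0 0 0.68 0 1'; python3 -m jog '0 -0.02 0 0 1;0 -0.04 0 0 1;0 -0.06 0 0 1;0 -0.07 0 0 1;0 -0.08 0 0 1;0 -0.09 0 0 1;0 -0.1 0 0 1;0 -0.1 0 0 1'; python3 -c "
from h import *
go(-78,-22.5,85)"
```

```text
time: 2.65
eef_pos: [481.9, -254.7, 84.3]
ee_rot: [-0.615, -3.079, -0.001]
force: [-0.1, 0.7, 0.7]
gripper_width: 0.6
gripper_force: 0.0
time: 3.32
eef_pos: [474.4, -273.5, 84.5]
ee_rot: [0.613, 3.081, -0.0]
force: [0.1, -0.7, -0.1]
gripper_width: 0.6
gripper_force: 0.0
t 3.3167 fix now [ -78.3 -119.3] z 84.5 head 157.5 | shift [-0.0015  0.4842 -0.0025] turn 0.0001 F [ 0.1 -0.7 -0.1] w 0.6
```

That nudge went the wrong way, which did no harm; +tool y is the fixture's +y. Now pushing forward.

```bash
python3 -m jog '0 0.05 0 0 1;0 0.09 0 0 1;0 0.12 0 0 1;0 0.14 0 0 1;0 0.155 0 0 1;0 0.17 0 0 1;0 0.185 0 0 1;0 0.2 0 0 1;0 0.215 0 0 1;0 0.23 0 0 1;0 0.24 0 0 1;0 0.24 0 0 1'; python3 -c "
from h import *
go(-78,-22.5,85)"
```

```text
time: 4.32
eef_pos: [493.0, -228.5, 84.4]
ee_rot: [0.612, 3.081, 0.0]
force: [0.9, -0.3, -0.0]
gripper_width: 0.7
gripper_force: 0.0
t 4.3167 fix now [-78.3 -70.6] z 84.4 head 157.54 | shift [-0.0017  0.2406 -0.0028] turn 0.0003 F [ 0.9 -0.3 -0. ] w 0.7
```

```bash
python3 -c "
from h import *
s=arm.observe();p,d=vision.capture('wrist')
np.savez('w2.npz',p=p,d=d,pos=s['eef_pos'],rot=s['ee_rot'])
cv2.imwrite('pics/w2.png',cv2.resize(p[60:300,100:420,::-1],(800,600),interpolation=cv2.INTER_CUBIC))"
```

```text
(no output)
```

View pics/w2.png

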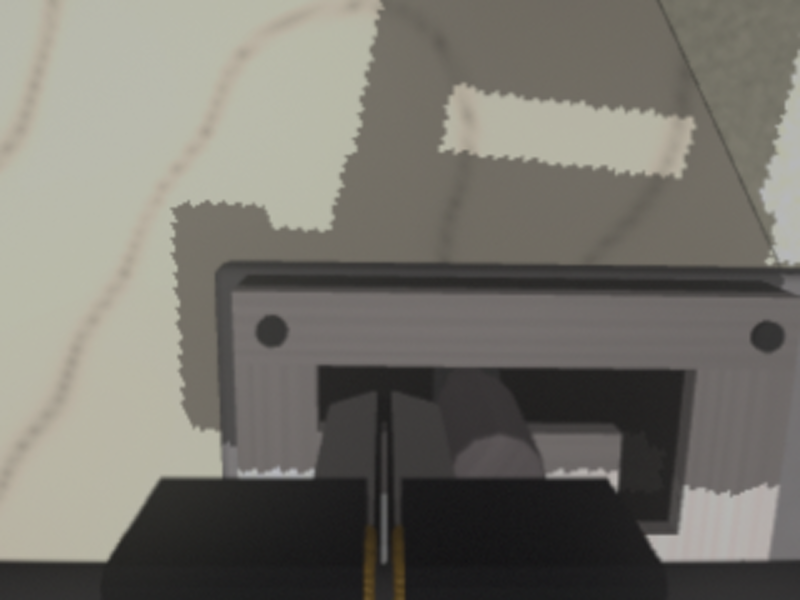

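The fingers' right side, at (440,430) in the crop, is against the post, whose top is near (498,470).

```bash
python3 - <<'E'
from h import *
z=np.load("w2.npz");f=np.load("fix.npz");M,t=f["M"],f["t"]
pose=(z["pos"],z["rot"])
for n,a in dict(postL=(453,470,90),postR=(545,470,90),slotL=(318,370,40),slotR=(695,370,40),fingR=(437,405,60),fingL=(330,405,60),endR=(678,533,40),baseN=(545,435,90)).items():
    w=world("wrist",100+a[0]*.4,60+a[1]*.4,z=a[2],pose=pose);print(n,(M.T@(w[:2]-t)).round(1))
E
```

```text
postL [-81.1 -56.7]
postR [-81.1 -38.5]
slotL [-86.8 -87.2]
slotR [-86.9   9.8]
fingR [-84.3 -58. ]
fingL [-84.2 -82.9]
endR [-40.8   9.7]
baseN [-88.5 -38.9]
```

```bash
python3 -m jog '0 0.02 0 0 1;0 0.04 0 0 1;0 0.06 0 0 1;0 0.08 0 0 1;0 0.1 0 0 1;0 0.12 0 0 1;0 0.14 0 0 1;0 0.16 0 0 1;0 0.18 0 0 1;0 0.2 0 0 1;0 0.21 0 0 1;0 0.22 0 0 1';python3 -m jog '0 0.007 0 0 1;0 0.014 0 0 1;0 0.02 0 0 1;0 0.02 0 0 1;0 0.02 0 0 1'; python3 -c "
from h import *
go(-78,-22.2,85)
s=arm.observe();p,d=vision.capture('wrist')
np.savez('w3.npz',p=p,d=d,pos=s['eef_pos'],rot=s['ee_rot'])
cv2.imwrite('pics/w3.png',cv2.resize(p[60:300,100:420,::-1],(800,600),interpolation=cv2.INTER_CUBIC))"
```

```text
time: 5.37
eef_pos: [509.7, -187.9, 84.5]
ee_rot: [-0.612, -3.081, -0.0]
force: [0.1, -1.4, -0.3]
gripper_width: 0.2
gripper_force: 0.8
time: 5.78
eef_pos: [511.1, -184.4, 84.4]
ee_rot: [-0.612, -3.081, -0.0]
force: [0.4, 0.1, 0.5]
gripper_width: 0.9
gripper_force: 0.0
t 5.7833 fix now [-78.5 -22.9] z 84.4 head 157.52 | shift [-0.0024  0.0036 -0.0032] turn 0.0002 F [0.4 0.1 0.5] w 0.9
```

View pics/w3.png

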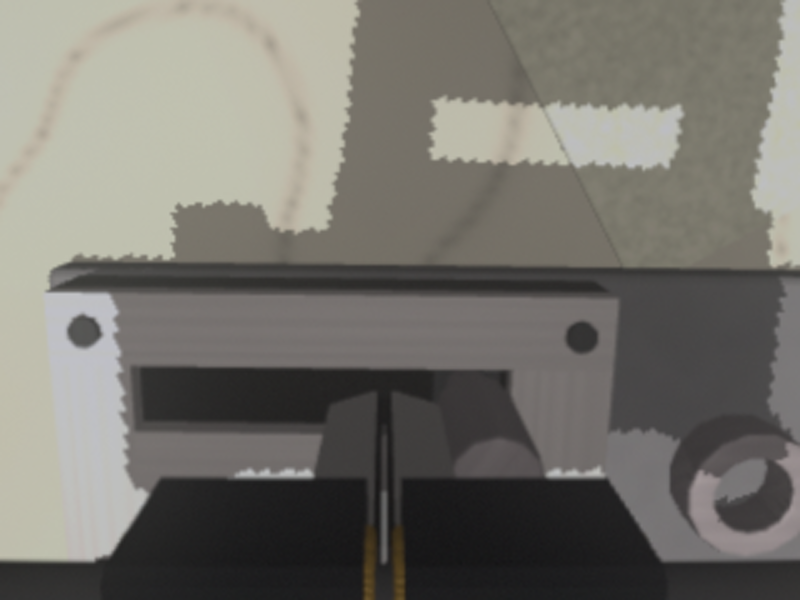

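The post is at the corner, with its top centred near (498,470) in the crop. The slot walls are at x 132 and 512.

```bash
python3 - <<'E'
from h import *
z=np.load("w3.npz");f=np.load("fix.npz");M,t=f["M"],f["t"]
pose=(z["pos"],z["rot"])
for n,a in dict(postL=(453,470,90),postR=(545,470,90),slotL=(133,370,40),slotR=(512,370,40),gateR=(618,300,40),gateL=(46,295,40)).items():
    w=world("wrist",100+a[0]*.4,60+a[1]*.4,z=a[2],pose=pose);print(n,(M.T@(w[:2]-t)).round(1))
E
```

```text
postL [-81.3  -9.1]
postR [-81.3   9.2]
slotL [-86.8 -87. ]
slotR [-87.1  10.1]
gateR [-105.4   36.2]
gateL [-106.4 -107.8]
```

The carriage is at about 0.0785. I'll push 2 mm more, towards 0.080.

```bash
python3 -m jog '0 0.004 0 0 1;0 0.008 0 0 1;0 0.01 0 0 1;0 0.01 0 0 1;0 0.01 0 0 1'; python3 -c "
from h import *
go(-115,-40,85)"
```

```text
time: 6.25
eef_pos: [511.9, -182.6, 84.4]
ee_rot: [-0.612, -3.081, -0.0]
force: [-0.4, -1.1, 0.8]
gripper_width: 0.3
gripper_force: 0.4
t 6.25 fix now [-78.4 -21. ] z 84.4 head 157.53 | shift [ 0.1829 -0.0949 -0.003 ] turn 0.0002 F [-0.4 -1.1  0.8] w 0.3
```

```bash
python3 -m jog '0 -0.05 0 0 1;0 -0.1 0 0 1;0.08 -0.1 0 0 1;0.183 -0.1 0 0 1;0.183 -0.1 0 0 1;0.183 0 0 0 1;0.183 0.08 0 0 1;0.183 0.1125 0 0 1;0.183 0.1125 0 0 1'; python3 -c "
from h import *
go(-62,1.5,85)"
```

```text
time: 7.0
eef_pos: [487.2, -147.7, 84.5]
ee_rot: [0.61, 3.081, -0.0]
force: [0.2, -0.1, -1.2]
gripper_width: 0.5
gripper_force: 0.0
t 7.0 fix now [-114.6    1.9] z 84.5 head 157.59 | shift [-0.263  -0.0022 -0.0022] turn 0.0005 F [ 0.2 -0.1 -1.2] w 0.5
```

```bash
python3 -m jog '-0.03 -0.002 0 0 1;-0.05 -0.002 0 0 1;-0.07 -0.002 0 0 1;-0.085 -0.002 0 0 1;-0.1 -0.002 0 0 1;-0.115 -0.002 0 0 1;-0.13 -0.002 0 0 1;-0.145 -0.002 0 0 1;-0.16 -0.002 0 0 1;-0.175 -0.002 0 0 1;-0.19 -0.002 0 0 1;-0.2 -0.002 0 0 1';python3 -m jog '-0.01 0 0 0 1;-0.02 0 0 0 1;-0.03 0 0 0 1;-0.03 0 0 0 1'; python3 -c "
from h import *
go(-62,1.5,85)"
```

```text
time: 8.0
eef_pos: [523.8, -163.7, 84.4]
ee_rot: [0.612, 3.081, -0.0]
force: [-2.0, -0.0, -1.2]
gripper_width: 0.4
gripper_force: 0.8
time: 8.33
eef_pos: [529.4, -166.0, 84.5]
ee_rot: [0.612, 3.081, 0.0]
force: [-0.7, -0.3, 0.3]
gripper_width: 0.3
gripper_force: 0.1
t 8.3333 fix now [-68.6   1.1] z 84.5 head 157.52 | shift [-0.033   0.0019 -0.0025] turn 0.0002 F [-0.7 -0.3  0.3] w 0.3
```

Moving freely. Now creeping to the end wall in small steps, watching the force.

```bash
python3 -m jog '-0.005 0 0 0 1;-0.01 0 0 0 1;-0.015 0 0 0 1;-0.015 0 0 0 1'; python3 -m jog '-0.003 0 0 0 1;-0.006 0 0 0 1;-0.006 0 0 0 1'; python3 -c "
from h import *
go(-62,1.5,85)"
```

```text
time: 8.67
eef_pos: [531.9, -167.0, 84.5]
ee_rot: [-0.612, -3.081, -0.0]
force: [-0.4, -0.3, 0.7]
gripper_width: 0.2
gripper_force: 0.6
time: 8.92
eef_pos: [532.3, -167.2, 84.4]
ee_rot: [-0.612, -3.079, -0.001]
force: [-8.2, 2.6, 4.6]
gripper_width: 0.5
gripper_force: 4.0
t 8.9167 fix now [-65.4   1.1] z 84.4 head 157.53 | shift [-0.0171  0.0018 -0.0029] turn 0.0002 F [-8.2  2.6  4.6] w 0.5
```

```bash
python3 -m jog '-0.002 0 0 0 1;-0.003 0 0 0 1;-0.003 0 0 0 1'; python3 -c "
from h import *
go(-62,1.5,85)"
```

```text
time: 9.17
eef_pos: [532.5, -167.2, 84.4]
ee_rot: [-0.612, -3.078, -0.001]
force: [-11.3, 3.7, 7.5]
gripper_width: 0.3
gripper_force: 5.8
t 9.1667 fix now [-65.3   1.1] z 84.4 head 157.53 | shift [-0.0164  0.0019 -0.0032] turn 0.0002 F [-11.3   3.7   7.5] w 0.3
```

It is solidly at the stop at about 12 N. I'll back off straight, rise and check.

```bash
python3 -m jog '0.03 0 0 0 1;0.1 0 0 0 1;0.25 0 0 0 1;0.4 0 0 0 1;0.4 0 -0.2 0 1;0.4 0 -0.4 0 1;0.4 0 -0.6 0 1;0.4 0 -0.6 0 1;0.4 0 -0.6 0 1'; python3 -c "
from h import *
s=arm.observe();p,d=vision.capture('wrist');q,_=vision.capture('scene')
np.savez('w4.npz',p=p,pos=s['eef_pos'],rot=s['ee_rot'])
a=cv2.resize(p[:,:,::-1],(400,300));b=cv2.resize(q[190:310,190:320,::-1],(400,369))
c=cv2.resize(p[120:350,100:450,::-1],(800,526))
cv2.imwrite('pics/w4.png',c);cv2.imwrite('pics/s4.png',cv2.resize(q[190:310,190:320,::-1],(650,600),interpolation=cv2.INTER_CUBIC))
go(-62,1.5,85)"
```

```text
time: 9.92
eef_pos: [460.3, -137.3, 206.5]
ee_rot: [0.611, 3.076, -0.001]
force: [-0.2, -0.0, -0.6]
gripper_width: 0.5
gripper_force: 0.0
t 10.0167 fix now [-144.5    1.1] z 203.7 head 157.52 | shift [-0.4127  0.002   0.5933] turn 0.0002 F [ 0.4  0.3 -0.8] w 0.6
```

View pics/s4.png

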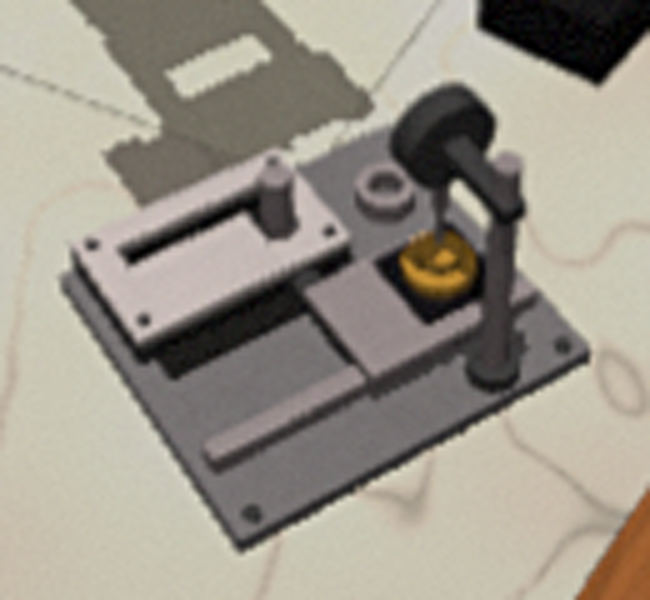

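View pics/w4.png

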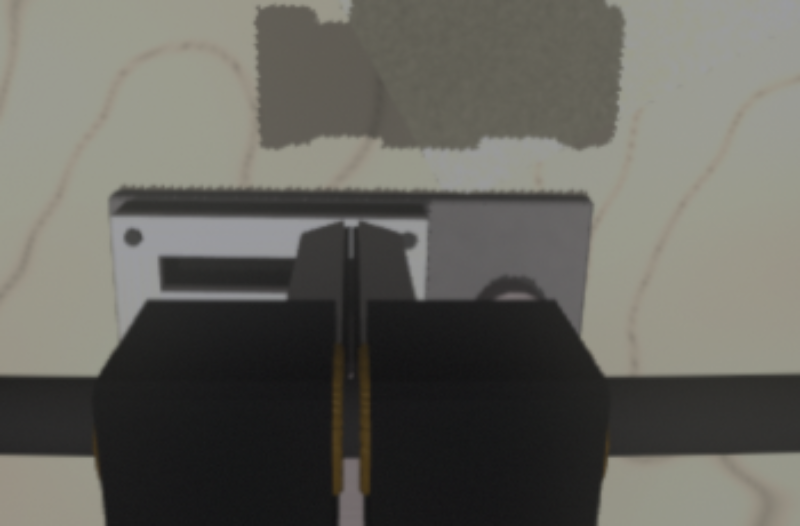

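The scene view shows the post standing at the end of the short leg, around (278,205) in the crop. The brass part is under the gauge spindle at (438,255), the ring is undisturbed, and the hand is clear.

```bash
python3 -c "
from h import *
print(arm.finish_job())"
```

```text
the job is handed in; nothing more can be done
None
```

I pushed the post round the corner to the end-wall stop (about 12 N peak reading); the brass part is under the gauge, the hand is clear, and the job was handed in at about 10 s, with no judging result returned.

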